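# Clamp the sieve stack in the sieve shaker

### The job

Clamp the covered stack of sieves in the shaker: press down the release lever at the front of the crosshead and push the crosshead down with it until the rubber foot just rests on the stack's cover, and let the lever spring back up. Then screw the T-handle clockwise, at least half a turn, so that the foot is tight on the cover without crushing it. Leave the stack standing where it is, leave the tin and the cup beside it alone, and take your hand away.

Things in the scene. Friction and masses are not known exactly. Their poses are not given: they have to be found in the camera images.
- shaker: sieve shaker, fixed on rubber levelling feet: low grey housing 220 (x) x 310 (y) mm. Heights over its origin: housing 30, platter 36, two steel posts 264 mm (16 mm thick, at y = +-128 mm). Origin: on its middle axis (the screw's axis), 6 mm below the housing, 0 to 15 mm above the desk; z up, -x points to its front (roughly to the robot), where the lever is.
- crosshead (a joint): grey bar (40 x 236 x 24 mm) sliding on the posts like a vise jaw: m lowered from its top position, where its underside is 226 mm above the shaker's origin; 0 to 0.11. The foot meets the cover at about 0.080 (screw at 0). Brakes lock it while the lever is up (over 50 N to force it). With the lever down, about 12 N in all on the lever plate slides it; it stays where left.
- lever (a joint): release lever, rad: about 0 = up (locked), 0.20 = fully down; springs back. Hinged along the shaker's y in the crosshead. 6 N on the plate begins to move it, 10 N presses it fully, the plate then being 21 mm lower relative to the crosshead; pushed farther, the crosshead slides down with it. Once the foot meets the cover the push rises by 4 N, then 4 N per mm.
- lever_plate (a point): centre of the upper face of the lever's dark steel press plate (46 x 70 mm, a rib 5 mm high along its front edge); 120 mm in front of the screw's axis, level with the crosshead's underside when up. Axes as the shaker's when up; z is the plate's normal.
- handle_hub (a point): centre of the T-handle on top of the screw, on its vertical axis, at mid-height of the bar. The bar, 12 mm thick, 140 mm long over its two black end balls (18 mm), lies along this point's y. It is 85 mm above the crosshead's underside (less the screw's advance), free all round, with 45 mm of space below it beside the screw. The hub is 26 mm across.
- screw (a joint): angle of the T-handle, rad; grows clockwise seen from above, 0 to 5.5 (end stop), starts between 0 and 0.5. At 0 the bar lies along the shaker's y. It stays where left; 4 to 8 N at 42 mm from the axis turns it. Each rad lowers handle and foot 1.6 mm (10 mm a turn) relative to the crosshead. Tight: 2.5 or more with the foot pressed on the cover.
- foot: round rubber foot at the lower end of the screw, 60 mm across; origin: centre of its underside, 30 mm below the crosshead's underside at screw 0; z up. It gives way upward on a spring: 4 N to begin, then 4 N per mm, up to 14 mm. Some 20 to 40 N on the cover is a good clamping force; over 48 N (foot pressed in 11 mm) bends the cover.
- cover: round aluminium cover, 202 mm across, lying loose on the upper sieve; 6 mm thick with a raised middle, 84 mm across, whose top is 12 mm above the underside. Origin: centre of the underside, 104 mm above the shaker's origin; z up. The foot presses on the raised middle.
- screen_upper: upper sieve, round metal-grey, 202 mm across, 34 mm high, loose; origin: centre of its underside.
- screen_lower: lower sieve, the same, standing on the platter; origin: centre of its underside.
- sample_tin: bystander: round grey sample tin, 70 mm across, 48 mm high, on the desk to the right of the shaker; origin: centre of its underside.
- steel_cup: bystander: small open steel cup, 65 mm across, 48 mm high, on the desk to the right of the shaker; origin: centre of its underside.

How it is judged:
By the outcome, as a careful person would: the job done as asked, in the order asked, and still so for the second after the job is handed in, with the robot touching nothing.
It also fails if it takes over 53 s, if anything falls off the work surface, if the arm or the gripper's body presses on something with over 40 N, if the wrist force passes 120 N, or if a joint passes its speed limit or range.

### The arm

A 7-joint arm with a two-finger parallel gripper is mounted at the origin on a cart in front of the work surface, level with it; the furniture and walls round the work are solid. World frame = base frame: x ahead of the robot, y to its left, z up, the work surface at z = 0. Lengths are in m, angles in rad, forces in N, time in s.
With the tool pointing down it reaches from about 0.35 to 0.9 m from the base axis. Payload 7.2 kg.
Tool frame: the origin (TCP) lies on the centre line of the jaws, within the pads' length; the fingertips stand ctrl.tips_ahead ahead of it and the grasp point (between the pads) lies 8 mm behind it (ctrl.tips_ahead is the distance from the TCP to the fingertips, in m); z points along the fingers, x is the direction in which the jaws open and shut, and the axes are right-handed (so a half turn about z gives the same grasp; the last joint's range is limited). The gripper opens to 88 mm and grips with 3 to 60 N. Pads are 20 mm wide; open, the fingers measure 115 mm over their backs; the gripper's body (75 mm by 178 mm) begins 61 mm behind the grasp point.
Start: joints at [-1.337, 0.411, -0.013, 1.596, 0.006, 1.134, -0.082], TCP at [0.186, 0.597, 0.234] pointing down, gripper open.
Joint ranges: [-2.95, 2.95], [-0.29, 1.99], [-1.47, 1.44], [0.14, 2.54], [-1.03, 4.17], [0.13, 1.85], [-2.86, 2.86]. Speed limits (rad/s): [2.39, 2.39, 3.01, 3.01, 3.14, 3.14, 3.14].

### API

Orientations are given as a rotation vector (axis times angle).
In Python, from plant import ctrl gives the robot as it stands.
- The arm moves only by the tool servo_tool, never from a script. Its argument "deltas" is a list of rows, each a list of 3 entries, a list of its own where there are three numbers: the shift along the tool's x, y, z in m, then the turn about the tool's z in degrees, then the finger opening in m, from 0 to 0.0878. In form: [[[x, y, z], yaw, fingers], ...]. A call has 1 to 10 rows; each row shifts and turns the commanded pose from where the row before left it, along the tool's axes as they then stand; what a row does not reach is not made up. A row lasts 1/10 s, in which the tool goes at most 50 mm and 8.59 degrees, less where a joint would pass 70% of its speed; a pose out of reach is approached as far as the arm can. A call with a gripper value outside its range is refused whole. The fingers move at their own pace and stop on an object; the grip force is fixed at half the most. Time passes only in rows, so rows that do not move let the fingers close. It gives the time, the measured TCP pose, the force and the opening at its end, in the units of the state.
- ctrl.sense(): the state, without advancing time (a new reading comes with each control period).
- ctrl.capture(name): name is "scene" or "top"; returns (picture, depth): 400x640x3 uint8, blue, green, red; 400x640 float32, m along the optical axis (not along the pixel's ray), 0 where there is no reading.
- ctrl.camera_params(name): a dict with "K" (3x3 intrinsics, pixels), "R" (3x3) and "t" (3): a world point X has camera coordinates R X + t. Camera axes: x right, y down, z forward; pixel columns grow to the right and rows downward; lengths in m; the calibration is good to about 2 mm. A picture is of the moment at which its call begins. camera_params takes no time and is no camera call.
- ctrl.hand_in(): hands the job in, once; it reports no verdict.
The state is a dict: "clock": time; "joint_pos": joint angles; "dq": joint speeds; "effort": joint torques, N m; "ee_pos": TCP position; "eef_rot": TCP orientation; "wrist_force": force on the tool from outside, world axes, zero at the start; "moment": the same for the moment, N m; "gripper_width": opening from 0.0 (shut) to 1.0 (fully open).
Only numpy, scipy, OpenCV 4.12 (cv2) and the standard library are available. Lean on these libraries where they do the work, as an engineer would, in place of code of your own. Each camera call takes 0.05 s, during which the arm holds its last target. There are 200 camera calls.

## Working session

There is one attempt and no reset: what is moved stays moved. The work goes in short steps, Python scripts to look and compute and a tool call to move; the robot and the scene stay as the last step left them, time stands still between calls to the robot, and variables do not carry over. Pictures are saved under pics/ and viewed, about 8 in all and at most 12, crops included, and the job is handed in when it is done.

Besides the shell and the picture viewer there is one more tool, called after "Emit:" as a command line: name --argument value ..., lists and objects as JSON in quotes. servo_tool: Moves the arm, as the interface text tells. Its arguments: {"type":"object","properties":{"deltas":{"type":"array","items":{"type":"array"}}},"required":["deltas"]}

```bash
mkdir -p pics
cat > h.py <<'E'
from plant import ctrl
import numpy as np, cv2
from scipy.spatial.transform import Rotation as Ro
np.set_printoptions(precision=4,suppress=True)
def w(name,d,u,v,z=None):
    p=ctrl.camera_params(name);K,R,t=map(np.array,(p["K"],p["R"],p["t"]))
    r=np.linalg.solve(K,np.array([u,v,1.0]))
    if z is None: return R.T@(r*d-t)
    o=-R.T@t; q=R.T@r
    return o+q*(z-o[2])/q[2]
def px(name,X):
    p=ctrl.camera_params(name);c=p["K"]@(p["R"]@np.array(X)+p["t"]);return c[:2]/c[2]
E
python3 - <<'E'
from h import *
for n in("scene","top"):
    a,d=ctrl.capture(n);cv2.imwrite(f"pics/{n}0.png",a);np.save(f"{n}0.npy",d)
    p=ctrl.camera_params(n);print(n,-p["R"].T@p["t"],p["R"][2])
s=ctrl.sense();print(s,ctrl.tips_ahead)
E
```

```text
scene [ 0.053  -1.0645  1.098 ] [ 0.3313  0.6773 -0.6569]
top [ 0.3404 -0.1713  1.7873] [ 0.1109  0.0037 -0.9938]
{'clock': 0.1, 'joint_pos': array([-1.3372,  0.4118, -0.0127,  1.5969,  0.0056,  1.1343, -0.0822]), 'dq': array([ 0.    , -0.0017,  0.0006, -0.003 , -0.0002,  0.0013,  0.0008]), 'effort': array([  0.0021, -58.9103,   0.6432, -29.1701,  -0.0539,   0.0145,
         0.0001]), 'ee_pos': array([0.1857, 0.5963, 0.2329]), 'eef_rot': array([ 2.5294,  1.8617, -0.0017]), 'wrist_force': array([ 0.2459,  1.0842, -0.9566]), 'moment': array([-0.0432,  0.0098, -0.0109]), 'gripper_width': 0.9986243573935045} 0.011
```

View pics/scene0.png

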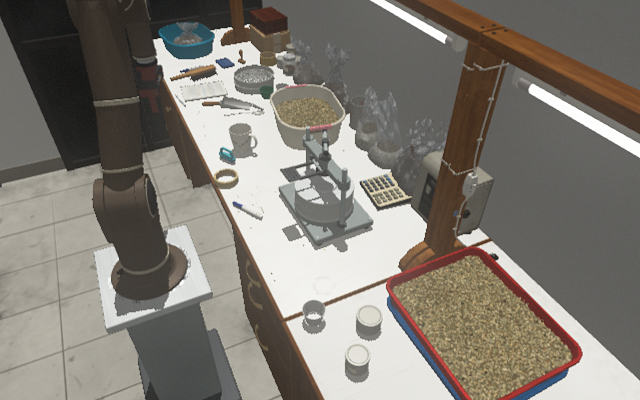

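View pics/top0.png

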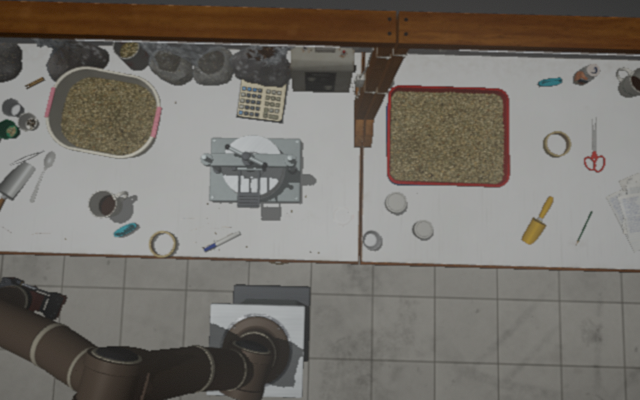

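The shaker is straight ahead of the robot: top view (255,170), scene view (325,190). I'll enlarge both.

Run:
```python
from h import *
a=cv2.imread("pics/top0.png")[125:225,195:325];b=cv2.imread("pics/scene0.png")[115:250,265:385]
cv2.imwrite("pics/c1.png",cv2.resize(a,None,fx=6,fy=6,interpolation=cv2.INTER_CUBIC))
cv2.imwrite("pics/c2.png",cv2.resize(b,None,fx=4.4,fy=4.4,interpolation=cv2.INTER_CUBIC))
d=np.load("top0.npy")
P=np.array([[*w("top",d[v,u],u,v),u,v] for v in range(125,215) for u in range(195,315)])
for lo,hi in((.255,.29),(.29,.36),(.2,.255),(.03,.05)):
    m=P[(P[:,2]>lo)&(P[:,2]<hi)];print(lo,len(m),m[:,:3].min(0),m[:,:3].max(0),np.median(m[:,:3],0))
m=P[(P[:,2]>.285)];print(m)
```

```text
Traceback (most recent call last):
  File "h.py", line 6, in w
    p=ctrl.camera_params(name);K,R,t=map(np.array,(p["K"],p["R"],p["t"]))
ValueError: time passes only in moves, steps and waits
```

View pics/c1.png

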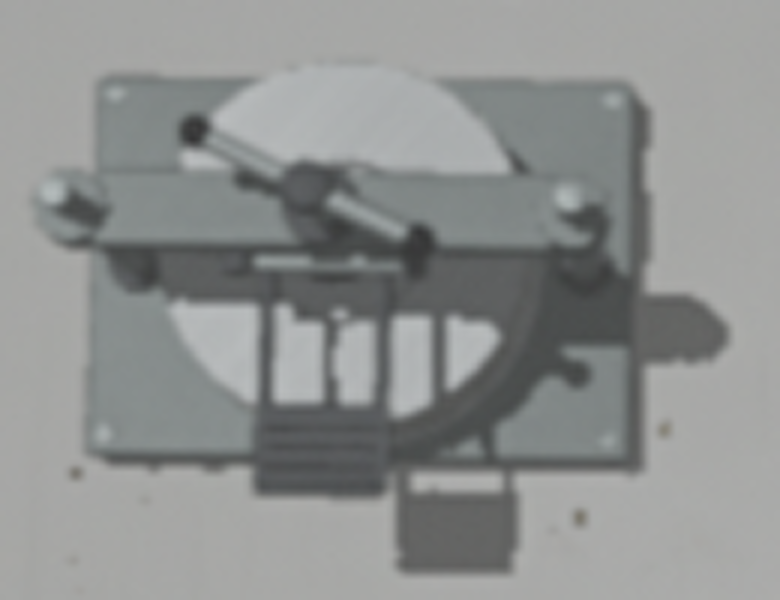

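View pics/c2.png

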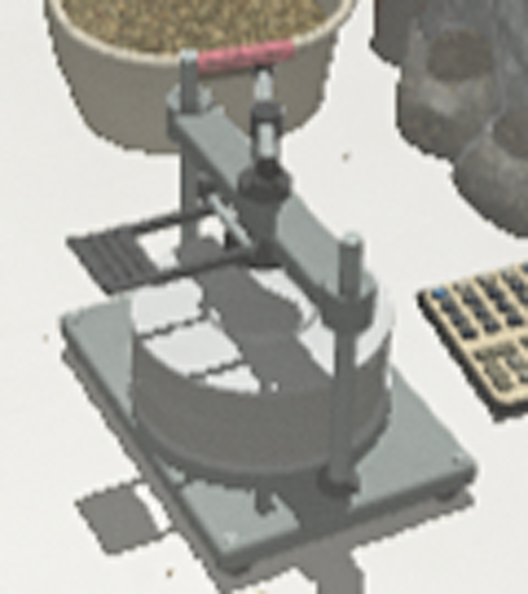

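Crop 1: hub at full-image (246.3,156), handle balls (227.3,146.7) and (264.8,165.5), post tops (205,157) and (290.5,158), plate corners (237.5,192.5) to (259.2,207.5). Crop 2 shows the bar free and the lever up.

```bash
python3 - <<'E'
s=open('h.py').read()
s=s.replace('def w(','CP={n:ctrl.camera_params(n) for n in("scene","top")}\ndef w(').replace('p=ctrl.camera_params(name)','p=CP[name]')
open('h.py','w').write(s)
E
python3 - <<'E'
from h import *
d=np.load("top0.npy")
g=lambda u,v:w("top",d[v,u],u,v)
for n,q in dict(hous=[(213,144),(298,144),(213,195),(297,195)],hub=[(246,156)],bar=[(236,151),(255,161)],post=[(205,157),(290,157)],xh=[(225,160),(270,160)],plate=[(248,195),(243,203),(255,203)],cover=[(252,140),(235,185),(245,145)],desk=[(225,215),(205,140)]).items():
    for p in q: print(n,p,g(*p))
h0=g(213,144)[2]-.03
h0=np.mean([g(*p)[2] for p in[(213,144),(298,144),(213,195),(297,195)]])-.030
print("h0",h0)
print("hub",w("top",0,246.3,156,h0+.226+.085+.01))
B=[w("top",0,u,v,h0+.226+.085) for u,v in((227.3,146.7),(264.8,165.5))];print("balls",B,np.mean(B,0),np.linalg.norm(B[0]-B[1]))
Q=[w("top",0,u,v,h0+.264) for u,v in((205,157),(290.5,157.8))];print("posts",Q,np.mean(Q,0),np.linalg.norm(Q[0]-Q[1]))
for u,v in((237.5,192.5),(259.7,193),(259.2,207.5),(237.5,207)):print("plate",w("top",0,u,v,h0+.226))
H=[w("top",0,195+u/6,125+v/6,h0+.03) for u,v in((98,78),(632,83),(638,466),(88,455))];print("housing",H,np.mean(H,0))
E
```

```text
hous (213, 144) [0.6892 0.1693 0.0399]
hous (298, 144) [ 0.699  -0.1217  0.033 ]
hous (213, 195) [0.5134 0.1603 0.0416]
hous (297, 195) [ 0.5225 -0.1238  0.0332]
hub (246, 156) [0.6062 0.0221 0.2908]
bar (236, 151) [0.6198 0.0517 0.2931]
bar (255, 161) [ 0.5921 -0.0049  0.2909]
post (205, 157) [0.6031 0.1459 0.2718]
post (290, 157) [ 0.61   -0.1061  0.2738]
xh (225, 160) [0.6049 0.0954 0.2178]
xh (270, 160) [ 0.6081 -0.043   0.2221]
plate (248, 195) [0.5001 0.0216 0.2073]
plate (243, 203) [0.4756 0.0367 0.2008]
plate (255, 203) [ 0.4767 -0.0002  0.2013]
cover (252, 140) [0.6922 0.0279 0.1105]
cover (235, 185) [0.5413 0.077  0.1112]
cover (245, 145) [0.673  0.0491 0.1192]
desk (225, 215) [0.4492 0.1228 0.0036]
desk (205, 140) [0.7098 0.2051 0.0037]
h0 0.0069324978077663565
hub [0.5996 0.0164 0.3279]
balls [array([0.627 , 0.0736, 0.3179]), array([ 0.5753, -0.0365,  0.3179])] [0.6011 0.0185 0.3179] 0.12159353371652945
posts [array([0.6032, 0.1461, 0.2709]), array([ 0.6081, -0.1075,  0.2709])] [0.6057 0.0193 0.2709] 0.25362112683916715
plate [0.5042 0.0504 0.2329]
plate [ 0.5046 -0.0166  0.2329]
plate [ 0.4607 -0.0168  0.2329]
plate [0.4603 0.0485 0.2329]
housing [array([0.7106, 0.1767, 0.0369]), array([ 0.7165, -0.1293,  0.0369]), array([ 0.4964, -0.1394,  0.0369]), array([0.4937, 0.1715, 0.0369])] [0.6043 0.0199 0.0369]
```

```bash
cat >> h.py <<'E'
def to(X,az,rows=1):
    "tool-frame shift and yaw (deg) to put TCP at X with tool x at azimuth az (deg)"
    s=ctrl.sense();R=Ro.from_rotvec(s["eef_rot"]).as_matrix()
    a=np.degrees(np.arctan2(R[1,0],R[0,0]))
    print("t",s["clock"],"p",s["ee_pos"],"az",round(a,2),"tilt",R[2,2],"F",s["wrist_force"],"w",s["gripper_width"],"j7",s["joint_pos"][6])
    d=R.T@(np.array(X)-s["ee_pos"]);y=(a-az+180)%360-180
    print(" shift",d," yaw",round(y,2)," per row",d/rows,y/rows)
E
python3 - <<'E'
from h import *
C=[w("top",0,u,v,.2) for u,v in((237.5,192.5),(259.7,193),(259.2,207.5),(237.5,207))];print("plate",*C,np.mean(C,0))
B=[w("top",0,u,v,.284) for u,v in((227.3,146.7),(264.8,165.5))];m=np.mean(B,0);v=B[0]-B[1];print("balls",*B,m,np.linalg.norm(v),np.degrees(np.arctan2(v[1],v[0])))
print("hub",w("top",0,246.3,156,.29))
b=[w("scene",0,265+x/4.4,115+y/4.4,z) for x,y,z in((268,112,.284),)];print(b)
print(px("scene",m),px("scene",[.6057,.0193,.284]),px("scene",np.mean(C,0)))
to([.485,.018,.26],90,15)
E
```

```text
plate [0.5076 0.0551 0.2   ] [ 0.5081 -0.0133  0.2   ] [ 0.4633 -0.0135  0.2   ] [0.4629 0.0532 0.2   ] [0.4855 0.0204 0.2   ]
balls [0.6336 0.0792 0.284 ] [ 0.5808 -0.0334  0.284 ] [0.6072 0.0229 0.284 ] 0.12440147461800412 64.86985667901916
hub [0.6064 0.0213 0.29  ]
[array([0.6167, 0.0306, 0.284 ])]
[324.28   142.3947] [324.3686 143.0872] [289.8042 173.9785]
t 0.1 p [0.1857 0.5963 0.2329] az 72.71 tilt -0.9999989800728796 F [ 0.2459  1.0842 -0.9566] w 0.9986243573935045 j7 -0.08220133692605822
 shift [-0.4633  0.4577 -0.0264]  yaw -17.29  per row [-0.0309  0.0305 -0.0018] -1.1527263972339787
```

Emit:
servo_tool --deltas '[[[0,0,-0.03],0,0],[[-0.031,0.03,-0.01],0,0],[[-0.031,0.03,0],0,0],[[-0.031,0.03,0],0,0],[[-0.031,0.03,0],0,0],[[-0.031,0.03,0],0,0],[[-0.031,0.03,0],0,0],[[-0.031,0.03,0],0,0],[[-0.031,0.03,0],0,0],[[-0.031,0.03,0],0,0]]'

```text
clock: 1.1
ee_pos: [0.361, 0.2483, 0.2736]
eef_rot: [-2.53, -1.862, 0.0]
wrist_force: [1.1, 0.1, -0.5]
gripper_width: 0.131
```

Emit:
servo_tool --deltas '[[[-0.031,0.03,0],0,0],[[-0.031,0.03,0],0,0],[[-0.031,0.03,0],0,0],[[-0.031,0.03,0],0,0],[[-0.031,0.03,0],0,0],[[0,0,0],-8,0],[[0,0,0],-8,0],[[0,0,0],0,0]]'

```text
clock: 1.9
ee_pos: [0.4576, 0.0571, 0.2734]
eef_rot: [-2.245, -2.198, 0.001]
wrist_force: [-0.2, 1.0, -0.1]
gripper_width: 0.004
```

Run:
```python
from h import *
to([.483,.0205,.23],91)
```

```text
t 1.9 p [0.4576 0.0571 0.2734] az 88.78 tilt -0.9999997795897994 F [-0.1729  1.0219 -0.0583] w 0.004455907555666819 j7 1.365807244912462
 shift [-0.0361  0.0262  0.0433]  yaw -2.22  per row [-0.0361  0.0262  0.0433] -2.216818074072023
```

Emit:
servo_tool --deltas '[[[-0.018,0.013,0.015],-2,0],[[-0.018,0.013,0.015],0,0],[[0,0,0.014],0,0],[[0,0,0.004],0,0],[[0,0,0.004],0,0],[[0,0,0],0,0]]'

```text
clock: 2.5
ee_pos: [0.4834, 0.022, 0.2216]
eef_rot: [-2.208, -2.235, 0.0]
wrist_force: [0.5, -0.4, -0.5]
gripper_width: 0.007
```

Run:
```python
from h import *
to([.483,.0205,.20],91)
a,d=ctrl.capture("scene");b=a[115:250,235:385]
cv2.imwrite("pics/c3.png",cv2.resize(b,None,fx=4.4,fy=4.4,interpolation=cv2.INTER_CUBIC))
```

```text
t 2.5 p [0.4834 0.022  0.2216] az 90.69 tilt -0.9999999274190421 F [ 0.5042 -0.4165 -0.4984] w 0.006671324730284895 j7 1.5410330123637483
 shift [-0.0015 -0.0004  0.0216]  yaw -0.31  per row [-0.0015 -0.0004  0.0216] -0.31122125347533824
```

View pics/c3.png

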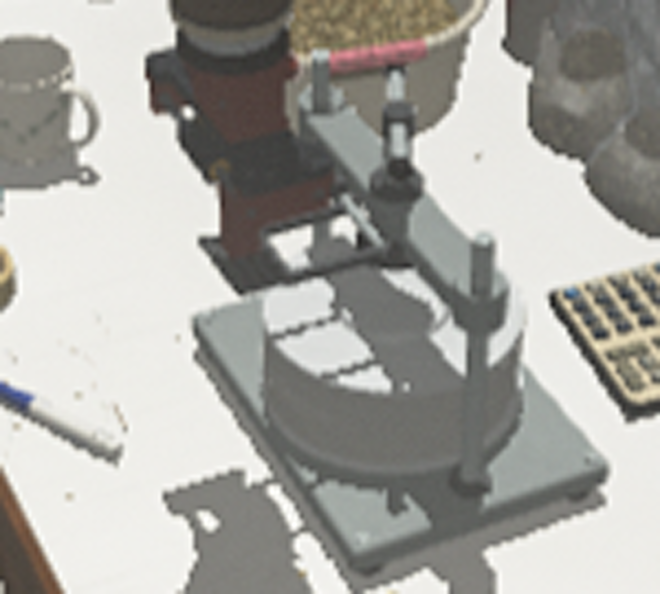

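The closed fingers stand over the middle of the plate at crop (255,262), clear of the handle. I'll press down in steps.

Emit:
servo_tool --deltas '[[[0,0,0.004],0,0],[[0,0,0.004],0,0],[[0,0,0.004],0,0],[[0,0,0.004],0,0]]'

```text
clock: 2.95
ee_pos: [0.484, 0.0217, 0.206]
eef_rot: [2.207, 2.235, 0.002]
wrist_force: [-1.8, 0.3, 7.1]
gripper_width: 0.006
```

Emit:
servo_tool --deltas '[[[0,0,0.004],0,0],[[0,0,0.004],0,0],[[0,0,0.004],0,0],[[0,0,0.004],0,0]]'

```text
clock: 3.35
ee_pos: [0.4853, 0.0217, 0.1908]
eef_rot: [2.206, 2.234, 0.005]
wrist_force: [-0.8, 0.3, 13.4]
gripper_width: 0.008
```

Emit:
servo_tool --deltas '[[[0,0,0.004],0,0],[[0,0,0.004],0,0],[[0,0,0.004],0,0]]'

```text
clock: 3.65
ee_pos: [0.4853, 0.0217, 0.179]
eef_rot: [2.206, 2.234, 0.006]
wrist_force: [-0.6, 0.6, 13.2]
gripper_width: 0.006
```

Emit:
servo_tool --deltas '[[[0,0,0.005],0,0],[[0,0,0.005],0,0],[[0,0,0.005],0,0],[[0,0,0.005],0,0],[[0,0,0.004],0,0]]'

```text
clock: 4.15
ee_pos: [0.4853, 0.0217, 0.1549]
eef_rot: [2.206, 2.234, 0.005]
wrist_force: [-1.0, 0.4, 13.3]
gripper_width: 0.001
```

Emit:
servo_tool --deltas '[[[0,0,0.002],0,0],[[0,0,0.002],0,0],[[0,0,0.001],0,0]]'

```text
clock: 4.45
ee_pos: [0.4853, 0.0217, 0.1498]
eef_rot: [2.206, 2.234, 0.005]
wrist_force: [-0.1, 0.7, 10.5]
gripper_width: 0.006
```

Still sliding freely; now 1 mm steps watching for the rise.

Emit:
servo_tool --deltas '[[[0,0,0.001],0,0],[[0,0,0.001],0,0],[[0,0,0.001],0,0]]'

```text
clock: 4.75
ee_pos: [0.4853, 0.0217, 0.1469]
eef_rot: [2.207, 2.234, 0.005]
wrist_force: [-0.4, 0.8, 12.8]
gripper_width: 0.007
```

Emit:
servo_tool --deltas '[[[0,0,0.001],0,0],[[0,0,0.001],0,0]]'

```text
clock: 4.95
ee_pos: [0.4853, 0.0217, 0.1449]
eef_rot: [2.206, 2.234, 0.005]
wrist_force: [-0.7, -0.4, 12.5]
gripper_width: 0.005
```

Emit:
servo_tool --deltas '[[[0,0,0.001],0,0]]'

```text
clock: 5.05
ee_pos: [0.4853, 0.0217, 0.1439]
eef_rot: [2.206, 2.234, 0.005]
wrist_force: [-1.1, -0.1, 12.1]
gripper_width: 0.004
```

Emit:
servo_tool --deltas '[[[0,0,0.001],0,0]]'

```text
clock: 5.15
ee_pos: [0.4853, 0.0217, 0.1429]
eef_rot: [2.206, 2.234, 0.005]
wrist_force: [0.2, 1.1, 12.9]
gripper_width: 0.004
```

Emit:
servo_tool --deltas '[[[0,0,0.001],0,0]]'

```text
clock: 5.25
ee_pos: [0.4853, 0.0217, 0.1419]
eef_rot: [2.206, 2.234, 0.005]
wrist_force: [-0.8, 0.6, 14.0]
gripper_width: 0.007
```

Emit:
servo_tool --deltas '[[[0,0,0.001],0,0]]'

```text
clock: 5.35
ee_pos: [0.4854, 0.0217, 0.1412]
eef_rot: [2.206, 2.234, 0.006]
wrist_force: [-2.7, -0.1, 17.4]
gripper_width: 0.005
```

Emit:
servo_tool --deltas '[[[0,0,0.0005],0,0]]'

```text
clock: 5.45
ee_pos: [0.4854, 0.0217, 0.1408]
eef_rot: [2.207, 2.234, 0.006]
wrist_force: [-3.1, 0.3, 19.6]
gripper_width: 0.004
```

The force rose from 13 to 19.6 N, so the foot is on the cover and pressed in about 0.5 mm. I'll lift off to let the lever spring up, then go above the handle.

Emit:
servo_tool --deltas '[[[0,0,-0.005],0,0],[[0,0,-0.005],0,0],[[0,0,-0.005],0,0],[[0,0,-0.008],0,0],[[0,0,-0.03],0,0],[[0,0,-0.04],0,0],[[0,0,-0.04],0,0],[[0,0,-0.03],0,0.0878],[[0,0,0],0,0.0878]]'

```text
clock: 6.35
ee_pos: [0.4855, 0.0215, 0.3059]
eef_rot: [2.206, 2.233, 0.009]
wrist_force: [-0.4, 0.1, -0.1]
gripper_width: 0.151
```

Run:
```python
from h import *
a,d=ctrl.capture("top")
b=a[125:225,195:325]
cv2.imwrite("pics/c4.png",cv2.resize(b,None,fx=6,fy=6,interpolation=cv2.INTER_CUBIC))
a,ds=ctrl.capture("scene");cv2.imwrite("pics/c5.png",cv2.resize(a[115:250,235:385],None,fx=4.4,fy=4.4,interpolation=cv2.INTER_CUBIC))
for u,v in((225,160),(270,160),(246,157),(246,158),(237,152)):print(w("top",d[v,u],u,v))
to([.607,.0215,.29],97)
```

```text
[0.6118 0.1024 0.1765]
[ 0.6169 -0.0388  0.1707]
[0.6115 0.028  0.2437]
[0.6083 0.0278 0.2446]
[0.6265 0.0562 0.2414]
t 6.45 p [0.4836 0.0215 0.3021] az 90.72 tilt -0.999999467412988 F [ 0.2325 -0.1417 -0.5568] w 0.2407743431164586 j7 1.498221754705509
 shift [-0.0016  0.1233  0.0122]  yaw -6.28  per row [-0.0016  0.1233  0.0122] -6.281992336366784
```

View pics/c4.png

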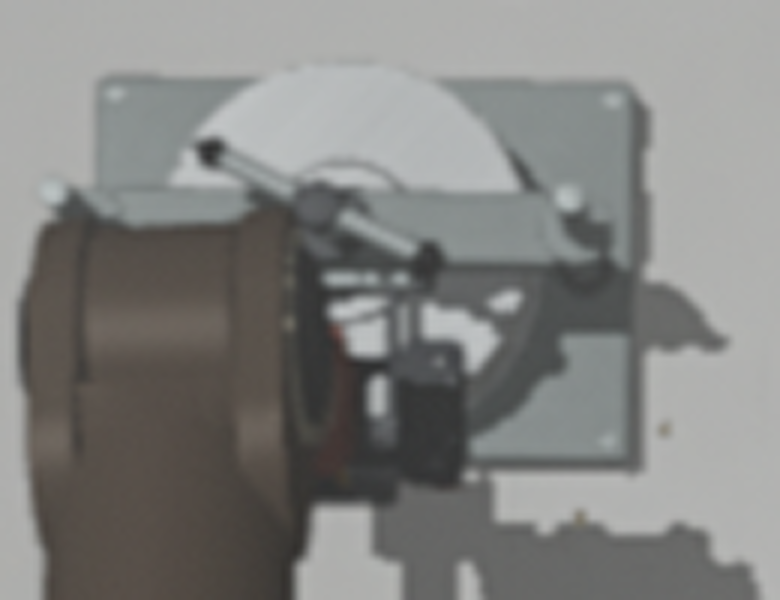

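View pics/c5.png

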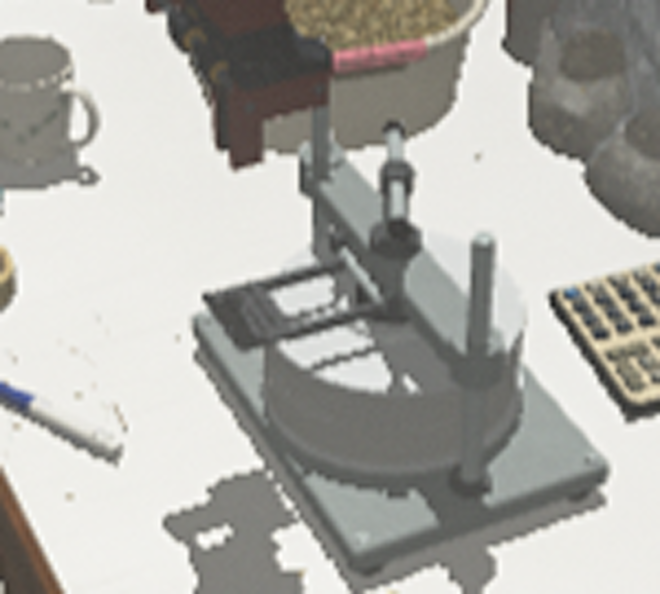

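The crosshead is about 46 mm lower, the lever is back up and the foot is on the cover's raised middle. The balls are now at (229.8,150.3) and (266.5,168.2). I'll turn the bar with both open fingers, one on each side of the hub, from above.

Run:
```python
from h import *
B=[w("top",0,u,v,.236) for u,v in((229.8,150.3),(266.5,168.2))];m=np.mean(B,0);v=B[0]-B[1];print("balls",*B,m,np.linalg.norm(v),np.degrees(np.arctan2(v[1],v[0])))
print(w("top",0,195+319/6,125+205/6,.244))
print(w("scene",0,235+397/4.4,115+178/4.4,.236))
to([.607,.0215,.30],90.7)
```

```text
balls [0.6321 0.0791 0.236 ] [ 0.5803 -0.0345  0.236 ] [0.6062 0.0223 0.236 ] 0.12480655211957237 65.504589383263
[0.605  0.0212 0.244 ]
[0.6094 0.0185 0.236 ]
t 6.45 p [0.4836 0.0215 0.3021] az 90.72 tilt -0.999999467412988 F [ 0.2325 -0.1417 -0.5568] w 0.2407743431164586 j7 1.498221754705509
 shift [-0.0016  0.1233  0.0022]  yaw 0.02  per row [-0.0016  0.1233  0.0022] 0.018007663633227367
```

Emit:
servo_tool --deltas '[[[0,0.03,0],0,0.07],[[0,0.03,0],0,0.07],[[0,0.03,0],0,0.07],[[0,0.033,0],0,0.07],[[0,0,0],-7,0.07],[[0,0,0],-7,0.07],[[0,0,0],0,0.07],[[0,0,0],0,0.07]]'

```text
clock: 7.25
ee_pos: [0.6061, 0.0228, 0.3007]
eef_rot: [-1.923, -2.483, 0.002]
wrist_force: [0.0, 0.2, 0.5]
gripper_width: 0.8
```

Run:
```python
from h import *
to([.6065,.0215,.233],105)
```

```text
t 7.25 p [0.6061 0.0228 0.3007] az 104.49 tilt -0.9999976864597774 F [0.0366 0.2035 0.4681] w 0.8002248204467813 j7 1.8446430669091882
 shift [-0.0013  0.0002  0.0677]  yaw -0.51  per row [-0.0013  0.0002  0.0677] -0.5125554917689215
```

Emit:
servo_tool --deltas '[[[-0.001,0,0.02],0,0.07],[[0,0,0.015],0,0.07],[[0,0,0.01],0,0.07],[[0,0,0.01],0,0.07],[[0,0,0.007],0,0.07],[[0,0,0.006],0,0.07],[[0,0,0],0,0.07]]'

```text
clock: 7.95
ee_pos: [0.6066, 0.022, 0.2335]
eef_rot: [-1.919, -2.487, 0.001]
wrist_force: [0.1, 0.9, 0.9]
gripper_width: 0.798
```

Emit:
servo_tool --deltas '[[[0,0,0],5,0.07],[[0,0,0],5,0.07],[[0,0,0],5,0.07],[[0,0,0],5,0.07]]'

```text
clock: 8.35
ee_pos: [0.6073, 0.0219, 0.2347]
eef_rot: [2.325, 2.112, 0.001]
wrist_force: [0.8, -0.0, -1.1]
gripper_width: 0.795
```

Run:
```python
from h import *
to([.6065,.0215,.233],85)
print(ctrl.sense()["moment"])
```

```text
t 8.35 p [0.6073 0.0219 0.2347] az 84.51 tilt -0.9999994107071457 F [ 0.8097 -0.0222 -1.1249] w 0.7952811360058081 j7 1.5505181583601098
 shift [-0.0005 -0.0007  0.0017]  yaw -0.49  per row [-0.0005 -0.0007  0.0017] -0.4908077388249694
[ 0.0539 -0.1001  0.1936]
```

Moment 0.19 N m with almost no side force: both fingers bear on the bar. Continuing the turn, following the bar down.

Emit:
servo_tool --deltas '[[[0,0,0.0003],6,0.07],[[0,0,0.0002],6,0.07],[[0,0,0.0002],6,0.07],[[0,0,0.0002],6,0.07],[[0,0,0.0002],6,0.07],[[0,0,0.0002],6,0.07],[[0,0,0.0002],6,0.07],[[0,0,0.0002],6,0.07],[[0,0,0.0002],6,0.07],[[0,0,0.0002],6,0.07]]'

```text
clock: 9.35
ee_pos: [0.6067, 0.0231, 0.2327]
eef_rot: [-3.068, -0.667, -0.0]
wrist_force: [-3.1, 2.5, 2.7]
gripper_width: 0.798
```

Run:
```python
from h import *
to([.6065,.0215,.231],25)
print(ctrl.sense()["moment"])
a,d=ctrl.capture("scene");cv2.imwrite("pics/c6.png",cv2.resize(a[115:250,235:385],None,fx=4.4,fy=4.4,interpolation=cv2.INTER_CUBIC))
```

```text
t 9.35 p [0.6067 0.0231 0.2327] az 24.53 tilt -0.9999982949135215 F [-3.0782  2.4941  2.6594] w 0.7983922600491752 j7 0.6148361835092928
 shift [-0.0009  0.0014  0.0017]  yaw -0.47  per row [-0.0009  0.0014  0.0017] -0.4734725503643915
[0.5359 0.5732 0.2314]
```

View pics/c6.png

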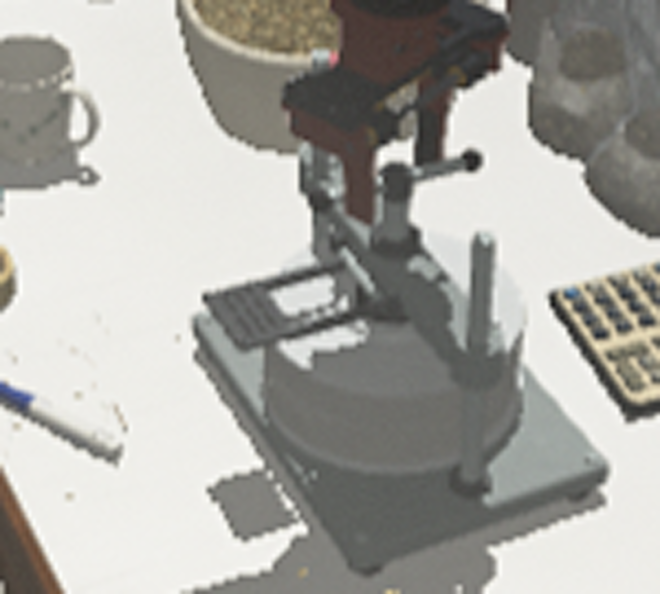

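The bar has swung to lie along x (ball at crop (472,160)) and the stack hasn't shifted. Continuing.

Emit:
servo_tool --deltas '[[[0,0,0.0004],7,0.07],[[0,0,0.0003],7,0.07],[[0,0,0.0002],7,0.07],[[0,0,0.0002],7,0.07],[[0,0,0.0002],7,0.07],[[0,0,0.0002],7,0.07],[[0,0,0.0002],7,0.07],[[0,0,0.0002],7,0.07],[[0,0,0.0002],7,0.07],[[0,0,0.0002],7,0.07]]'

```text
clock: 10.4
ee_pos: [0.6078, 0.0239, 0.2305]
eef_rot: [-2.896, 1.209, -0.001]
wrist_force: [0.5, 5.2, 2.2]
gripper_width: 0.801
```

Emit:
servo_tool --deltas '[[[0,0,0.0002],7,0.07],[[0,0,0.0002],7,0.07],[[0,0,0.0002],7,0.07],[[0,0,0.0002],7,0.07],[[0,0,0.0002],7,0.07],[[0,0,0.0002],7,0.07],[[0,0,0.0002],7,0.07],[[0,0,0.0002],7,0.07],[[0,0,0.0002],7,0.07],[[0,0,0],0,0.07]]'

```text
clock: 11.4
ee_pos: [0.6076, 0.0226, 0.2282]
eef_rot: [-1.841, 2.545, -0.001]
wrist_force: [-0.2, 0.5, 0.3]
gripper_width: 0.8
```

Run:
```python
from h import *
to([.6065,.0215,.228],-110)
print(ctrl.sense()["moment"])
```

```text
t 11.4 p [0.6076 0.0226 0.2282] az -108.22 tilt -0.9999996414017359 F [-0.1834  0.4761  0.3453] w 0.7997179416843647 j7 -1.3361048920381935
 shift [0.0013 0.0007 0.0002]  yaw 1.78  per row [0.0013 0.0007 0.0002] 1.7773141548583737
[ 0.091   0.0925 -0.0033]
```

Emit:
servo_tool --deltas '[[[0,0,0],-6,0.07],[[0,0,0],-6,0.07],[[0,0,-0.01],0,0.07],[[0,0,-0.03],0,0.07],[[0,0,-0.04],0,0.07],[[0,0,-0.04],0,0.07],[[0.02,0.035,0],0,0.07],[[0.02,0.035,0],0,0.07],[[0,0,0],0,0.07]]'

```text
clock: 12.3
ee_pos: [0.5292, -0.0143, 0.3491]
eef_rot: [-2.087, 2.344, 0.005]
wrist_force: [0.4, -0.0, 0.7]
gripper_width: 0.794
```

Run:
```python
from h import *
to([.40,.25,.33],-96.2,8)
```

```text
t 12.3 p [ 0.5292 -0.0143  0.3491] az -96.65 tilt -0.9999904836262071 F [ 0.3513 -0.0211  0.7476] w 0.7944639159566468 j7 -1.2875345390540194
 shift [-0.2475  0.1589  0.0203]  yaw -0.45  per row [-0.0309  0.0199  0.0025] -0.05565396268173117
```

Emit:
servo_tool --deltas '[[[-0.03,0.02,0],0,0.07],[[-0.03,0.02,0],0,0.07],[[-0.03,0.02,0],0,0.07],[[-0.03,0.02,0],0,0.07],[[-0.03,0.02,0],0,0.07],[[-0.03,0.02,0],0,0.07],[[-0.03,0.02,0],0,0.07],[[-0.03,0.02,0],0,0.07],[[0,0,0],0,0.07],[[0,0,0],0,0.07]]'

```text
clock: 13.3
ee_pos: [0.4002, 0.2462, 0.3483]
eef_rot: [-2.097, 2.339, -0.001]
wrist_force: [-0.1, 0.1, -0.1]
gripper_width: 0.799
```

Run:
```python
from h import *
a,d=ctrl.capture("top");A=cv2.resize(a[125:225,195:325],None,fx=6,fy=6,interpolation=cv2.INTER_CUBIC)
cv2.imwrite("pics/c7.png",A)
b,_=ctrl.capture("scene");cv2.imwrite("pics/c8.png",cv2.resize(b[115:250,235:385],None,fx=4.4,fy=4.4,interpolation=cv2.INTER_CUBIC))
for u,v in((225,160),(225,161),(270,160),(252,140),(235,185)):print(w("top",d[v,u],u,v))
```

```text
[0.6118 0.1024 0.1764]
[0.608  0.1016 0.1802]
[ 0.6164 -0.039   0.1735]
[0.6904 0.0269 0.1187]
[0.5408 0.0764 0.1157]
```

View pics/c7.png

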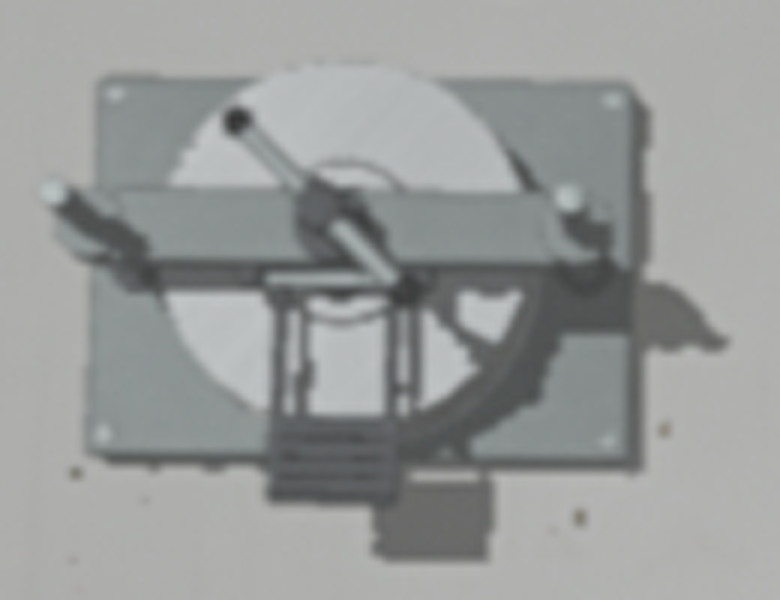

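View pics/c8.png

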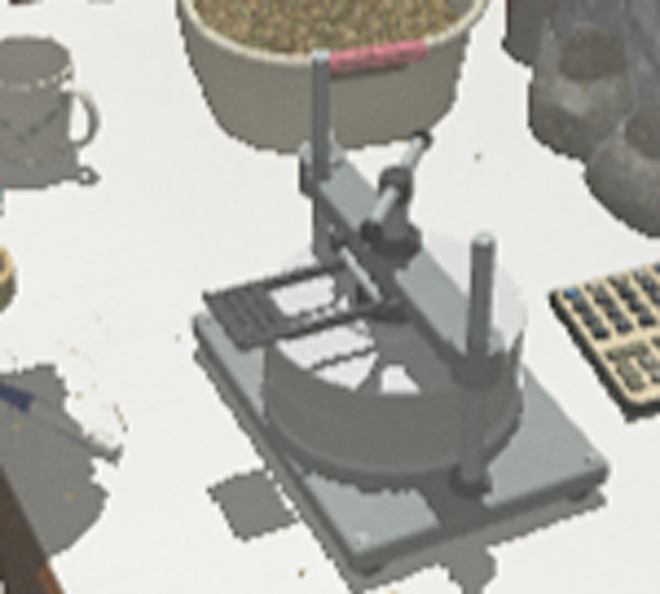

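The handle balls moved from crop (209,152)/(429,259) to (237,120)/(407,290). That puts the bar near 45° against 65° before, so it turned about 200°. The lever is up and the stack is where it was.

Run:
```python
from h import *
B=[w("top",0,195+u/6,125+v/6,.230) for u,v in((237,120),(407,290))];v=B[0]-B[1];print(np.degrees(np.arctan2(v[1],v[0])),np.mean(B,0))
print(ctrl.hand_in())
```

```text
46.65484814470673 [0.6076 0.0215 0.23  ]
the job is handed in; nothing more can be done
None
```

The stack is clamped and the job is handed in at about 13.4 s of the 53 s allowed.

- **Crosshead:** I pressed the lever plate and slid the crosshead down about 46 mm. The push rose from about 13 N to 19.6 N, which means the foot met the cover and pressed in roughly 0.5 mm. I then let the lever spring back up.
- **Screw:** I turned the T-handle clockwise with both open fingers. The bar went from 65.5° to 46.7° past a half turn, about 199° in all, which puts the screw at about 3.9 rad. From the spring figures I estimate a clamping force near 28 N; I did not measure it.
- **Last checks:** the pictures show the lever up and the crosshead at an unchanged height. The stack stands where it was, with the arm well clear and no force at the wrist. The arm never went near the tin and the cup, and I took no final picture of them.
- **Disagreement:** two depth readings on the outer cover came out 5–8 mm higher at the end than at the start. The pictures show no change there and other depth readings varied by several mm too, so I took it as noise.

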